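Push the flat carton home into the packing-table corner stop

TASK

Push the low flat carton along the table top, with the fingers, until its long side is flush against the back rail and its end is up against the steel end stop, on the side of the stop that faces the middle of the rail. Only push it: do not pick it up or tip it. Leave the jar, the can and the tall carton where they stand.

Things in the scene. Friction and masses are not known exactly. Their poses are not given: they have to be found in the camera images.
- carton: The thing to push: a closed low flat cardboard carton with a strip of paper tape along the middle of its top, 80 mm (its x) by 120 mm (its y, the long way) by 60 mm high, about 0.5 kg, loose on the table. Origin: centre of its underside. It starts clear in front of the rail (robot side), turned a little. Its front and back are alike for the job: either long side may go to the rail.
- rail: Back rail: a fixed dark steel angle, 600 mm long (its y), 30 mm high, on the far side of the work, turned a little in each set-up. Its upright face looks towards the robot. Origin: half-way along it, at table height, in the plane of that face; its x axis points horizontally from the face away from the robot, so the carton touches the rail where its side reaches x = 0 in this frame. Its foot lies behind the face (x 0 to 30 mm).
- end_stop: End stop: a fixed dark steel block, 80 mm (its x, square to the rail) by 40 mm (its y, along the rail) by 50 mm high, with a black round clamp knob (22 mm wide, 16 mm high) on top. It stands against the rail's face towards either the left or the right end of the rail, about 220 mm from the rail's middle, turned with the rail. Origin: centre of its underside; the carton meets the block's side face 20 mm from the origin along y, on the side towards the rail's middle.
- jar: Bystander: round amber glass jar with a steel lid, 60 mm wide, 85 mm high, loose, standing near the other end of the rail. Origin: centre of its underside.
- can: Bystander: round can, 66 mm wide, 100 mm high, loose, to one side on the robot's side of the work. Origin: centre of its underside.
- tall_carton: Bystander: tall narrow cardboard carton, 60 by 60 mm and 110 mm high, loose, on the other side. Origin: centre of its underside.
Not all that is in view belongs to the job. Leave any green or yellow look-alike of the carton alone.

How it is judged:
At the end, for the whole second after the job is handed in: The flat carton stands on the table, at rest, its long side against the rail (gap under 5 mm, parallel within 0.06 rad) and its end against the end stop (gap under 5 mm) on the side towards the rail's middle; jar, can and tall carton within 15 mm of where they started (x of carton in the frame of rail between -0.045 and -0.036 m and angle between the y axis of carton and the y axis of rail, either way round below 0.06 rad and y of carton in the frame of end_stop between -0.085 and 0.085 m and y of carton in the frame of rail between -0.2 and 0.2 m and angle between carton's own z axis and vertical below 0.05 rad and height (world z) of carton below 0.004 m and linear speed of carton below 0.01 m/s and distance of each of jar, can, tall_carton from where it was at the start of the episode below 0.015 m); the robot touches nothing.
It fails at once if the flat carton is lifted off the table (height (world z) of carton above 0.015 m).
It fails at once if the flat carton is tipped (angle between carton's own z axis and vertical above 0.2 rad).
It fails at once if the jar is shifted by more than 15 mm (distance of jar from where it was at the start of the episode above 0.015 m).
It fails at once if the can is shifted by more than 15 mm (distance of can from where it was at the start of the episode above 0.015 m).
It fails at once if the tall carton is shifted by more than 15 mm (distance of tall_carton from where it was at the start of the episode above 0.015 m).
It also fails if it takes over 70 s, if anything falls off the work surface, if the arm or the gripper's body presses on something with over 40 N, if the wrist force passes 120 N, or if a joint passes its speed limit or range.

ROBOT

A 7-joint arm with a two-finger parallel gripper is mounted at the origin on the work surface. World frame = base frame: x ahead of the robot, y to its left, z up, the work surface at z = 0. Lengths are in m, angles in rad, forces in N, time in s.
With the tool pointing down it reaches from about 0.425 to 0.925 m from the base axis. Payload 6.8 kg.
Tool frame: the origin (TCP) lies at the very end of the fingers, on their centre line; the grasp point (between the pads) lies 19 mm behind it; z points along the fingers, y is the line along which they close (so a half turn about z gives the same grasp; the last joint's range is limited). The gripper opens to 85 mm and grips with 20 to 120 N. Pads are 22 mm wide; open, the fingers measure 114 mm over their backs; the gripper's body (76 mm by 85 mm) begins 54 mm behind the grasp point. The pads swing forward as they close: fully open they stand 13 mm farther back than shut.
Start: joints at [1.194, 0.477, 0.022, 1.555, -0.011, 1.109, -0.083], TCP at [0.179, -0.651, 0.231] pointing down, gripper open.
Joint ranges: [-2.96, 2.96], [-0.34, 2.1], [-1.41, 1.46], [0.24, 2.44], [-1.37, 4.51], [0.17, 1.92], [-2.96, 2.96]. Speed limits (rad/s): [2.39, 2.39, 3.14, 3.14, 3.14, 3.14, 3.14].

INTERFACE

Orientations are given as a rotation vector (axis times angle).
In Python, from bench import r gives the robot as it stands.
- The arm moves only by the tool play_rows, never from a script. Its argument "targets" is text: rows parted by semicolons, each of 5 numbers parted by spaces: the closure, from -1 (fully open) to 1 (shut), then the shift along the tool's x, y, z in m, then the turn about the tool's z in rad. In form: gripper dx dy dz spin; .... A call has 1 to 8 rows; each row is the pose to reach, as a shift and turn from the pose commanded when the call began, along the tool's axes at that moment; what a row does not reach only later rows make up. A row lasts 1/12 s, in which the tool goes at most 41.7 mm and 7.16 degrees, less where a joint would pass 70% of its speed; a pose out of reach is approached as far as the arm can. A call with a gripper value outside its range is refused whole. The fingers move at their own pace and stop on an object; "squeeze" is the grip in N (left out, the last holds). Time passes only in rows, so rows that repeat a pose let the fingers close. It gives the time, the measured TCP pose, the force, the opening and the grip force at its end, in the units of the state.
- r.get_obs(): the state, without advancing time (a new reading comes with each control period).
- r.grab_frame(name): name is "scene" or "top"; returns the picture (420x560x3 uint8, red, green, blue); there is no depth.
- r.camera_info(name): a dict with "fov_y" (degrees; the focal length in pixels is half the picture's height over the tangent of half this angle, whatever the lens; pixels are square), "cx", "cy" (the principal point, pixels), "k1" (the pictures are not rectified: a ray, as slopes to the right and down, at radius r is drawn at 1 + k1 r^2 times it, then the intrinsics apply), "position" and "rotation" of the camera in the world. Camera axes: x right, y down, z forward; pixel columns grow to the right and rows downward; lengths in m; the calibration is good to about 2 mm. A picture is of the moment at which its call begins. camera_info takes no time and is no camera call.
- r.hand_in(): hands the job in; it is judged then, once.
The state is a dict: "clock": time; "joints": joint angles; "qvel": joint speeds; "tau": joint torques, N m; "tcp_pos": TCP position; "orientation": TCP orientation; "contact_force": force on the tool from outside, world axes, zero at the start; "moment": the same for the moment, N m; "grip_width": finger opening in m; "gripper_force": force on a finger pad.
Only numpy, scipy, OpenCV 4.12 (cv2) and the standard library are available. Lean on these libraries where they do the work, as an engineer would, in place of code of your own. Each camera call takes 0.05 s, during which the arm holds its last target. There are 200 camera calls.

## Working session

There is one attempt and no reset: what is moved stays moved. The work goes in short steps, Python scripts to look and compute and a tool call to move; the robot and the scene stay as the last step left them, time stands still between calls to the robot, and variables do not carry over. Pictures are saved under pics/ and viewed, at most 10 in all, crops included, and the job is handed in when it is done.

Besides the shell and the picture viewer there is one more tool, called by a JSON object that holds its "op" and its "data", one argument or row to a line. play_rows: Moves the arm, as the interface text tells. Its arguments: {"type":"object","properties":{"targets":{"type":"string"},"squeeze":{"type":"number"}},"required":["targets"]}

```bash
mkdir -p pics
cat > h.py <<'E'
import numpy as np, cv2
from bench import r
def grab(n,f):
    im=r.grab_frame(n); cv2.imwrite('pics/'+f,cv2.cvtColor(np.asarray(im),cv2.COLOR_RGB2BGR)); return im
def ray(n,uv):
    c=r.camera_info(n); f=210/np.tan(np.radians(c['fov_y'])/2)
    K=np.array([[f,0,c['cx']],[0,f,c['cy']],[0,0,1]],float)
    p=cv2.undistortPoints(np.array(uv,float).reshape(-1,1,2),K,np.array([c['k1'],0,0,0,0],float)).reshape(-1,2)
    R=np.array(c['rotation'],float)
    if R.size!=9: R=cv2.Rodrigues(R)[0]
    return np.array(c['position']),np.c_[p,np.ones(len(p))]@R.reshape(3,3).T
def plane(n,uv,z):
    o,d=ray(n,uv); return o+d*((z-o[2])/d[:,2])[:,None]
E
python3 - <<'E'
from h import *
for n in('scene','top'): grab(n,n+'0.png'); print(r.camera_info(n))
print(r.get_obs())
E
```

```text
{'fov_y': 51.64650285581872, 'cx': 275.4347176367016, 'cy': 216.29889941471728, 'k1': -0.13194834784810439, 'position': array([ 1.05283243, -0.54015947,  0.62467866]), 'rotation': array([-2.12124919, -0.77730333,  0.41045366])}
{'fov_y': 53.15962909433432, 'cx': 266.6701535621102, 'cy': 210.65915828052627, 'k1': -0.09009976099318735, 'position': array([0.45269986, 0.0257848 , 0.92357942]), 'rotation': array([-2.17941066,  2.17216635, -0.14425842])}
{'clock': 0.1, 'joints': array([ 1.19389959,  0.47774052,  0.02236987,  1.55634516, -0.01152877,
        1.10928211, -0.0831242 ]), 'qvel': array([ 0.00026889, -0.0040132 , -0.00079794, -0.00107113,  0.00150105,
        0.00168886, -0.00152044]), 'tau': array([ 3.93579860e-03, -5.97759533e+01,  1.61302596e+00, -2.81954813e+01,
        1.27471058e-02,  4.94464359e-03, -2.48090691e-05]), 'tcp_pos': array([ 0.17910263, -0.65025886,  0.2304111 ]), 'orientation': array([-3.11167115e+00, -4.20674712e-01,  5.12295562e-04]), 'contact_force': array([ 0.6301161 ,  0.43734096, -0.31584286]), 'moment': array([ 0.00590721, -0.01545392,  0.02866502]), 'gripper_force': 0.0, 'grip_width': 0.0851672416341239}
```

View pics/top0.png

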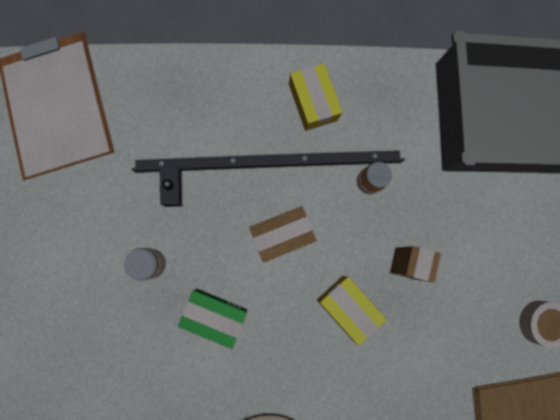

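View pics/scene0.png

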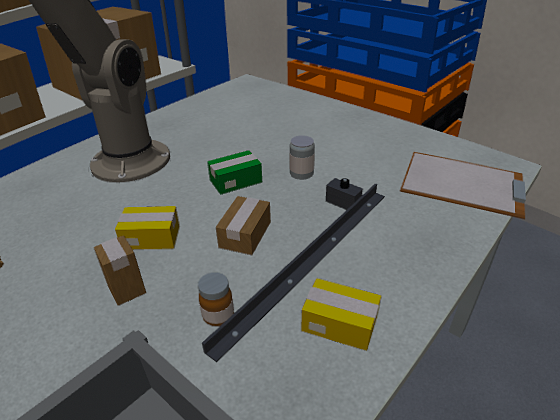

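The top view looks down with +x up and +y left. The carton is at px (283,234), the rail spans (135,167)-(403,158), and the stop is at (171,185), the +y end. The jar is at (376,177), the can at (142,264) and the tall carton at (420,264).

Run:
```python
from h import *
im=cv2.imread('pics/top0.png')
cv2.imwrite('pics/c0.png',cv2.resize(im[140:290,110:310],None,fx=4,fy=4,interpolation=cv2.INTER_CUBIC))
g=im.max(2)
# rail lower edge
pts=[]
for u in list(range(190,352,4)):
    col=g[130:200,u].astype(int); k=np.where(col<60)[0]
    if len(k):
        j=k.max(); e=j+ (60-col[j])/(col[j+1]-col[j]); pts.append((u,130+e))
P=plane('top',pts,0)
vx,vy,x0,y0=cv2.fitLine(P[:,:2].astype(np.float32),cv2.DIST_HUBER,0,.001,.001).ravel()
print('rail face',x0,y0,'ang',np.arctan2(-vx*np.sign(vy),abs(vy)),'res',np.abs((P[:,0]-x0)*vy-(P[:,1]-y0)*vx).max())
hsv=cv2.cvtColor(im,cv2.COLOR_BGR2HSV)
print(im[228,270],im[234,283],im[220,290],im[215,220],im[177,172])
```

```text
rail face 0.65379727 -0.0029692033 ang 0.04477282 res 0.0004455092752610689
[51 72 90] [133 131 135] [55 75 94] [122 123 119] [48 44 42]
```

View pics/c0.png

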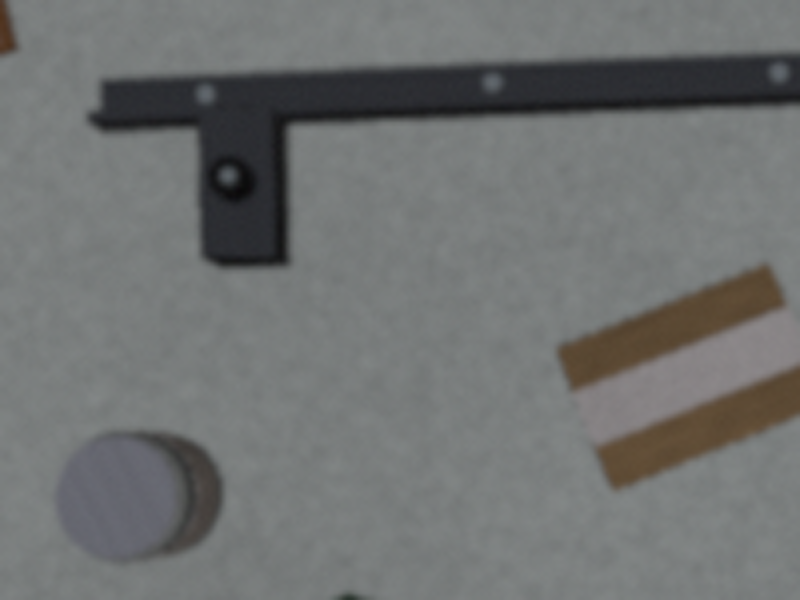

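```bash
cat >> h.py <<'E'
RA=0.0448; ro=np.array([0.6538,-0.003]); yh=np.array([-np.sin(RA),np.cos(RA)]); xh=np.array([np.cos(RA),np.sin(RA)])
def rf(p): q=np.asarray(p)[...,:2]-ro; return np.stack([q@xh,q@yh],-1)   # rail-frame x (0 at face), y rel. to ro
def w(p): p=np.asarray(p); return ro+p[...,:1]*xh+p[...,1:]*yh
def carton(im,box=(180,165,350,280)):
    b=cv2.cvtColor(np.asarray(im),cv2.COLOR_RGB2HSV); m=((b[...,0]>8)&(b[...,0]<22)&(b[...,1]>75)&(b[...,2]>55)).astype(np.uint8)
    k=np.zeros_like(m); x0,y0,x1,y1=box; k[y0:y1,x0:x1]=m[y0:y1,x0:x1]
    k=cv2.morphologyEx(k,cv2.MORPH_OPEN,np.ones((3,3),np.uint8))
    uv=np.argwhere(k)[:,::-1].astype(float)
    P=plane('top',uv,.06)[:,:2]
    (c,s,a)=cv2.minAreaRect((rf(P)*1000).astype(np.float32)); bx=cv2.boxPoints((c,s,a))
    e=bx[1]-bx[0]; f=bx[2]-bx[1]; e=e if np.hypot(*e)>np.hypot(*f) else f
    if e[1]<0:e=-e
    return np.array(c),s,np.arctan2(-e[0],e[1]),bx
E
python3 - <<'E'
from h import *
im=cv2.cvtColor(cv2.imread('pics/top0.png'),cv2.COLOR_BGR2RGB)
c,s,a,bx=carton(im); print('carton rf mm',c,s,a,'\n',bx,'world',w(c/1000))
print('stop face',rf(plane('top',[(181.8,171),(181.9,205)],0)),'top', rf(plane('top',[(178.5,171),(178.5,204)],.05)))
print('rail ends',rf(plane('top',[(132.5,169.5),(404,159.5)],.03)))
print('can',plane('top',[(140.5,263.5)],.1),rf(plane('top',[(140.5,263.5)],.1)),'jar',rf(plane('top',[(378,174.5)],.085)),'tall',rf(plane('top',[(426,264)],.11)))
print('green',rf(plane('top',[(194,290),(245,305),(179,325),(233,347)],.06)),'yel',rf(plane('top',[(348,278),(320,300),(385,320),(360,344)],.06)))
E
```

```text
carton rf mm [-154.81210327  -16.69543457] (75.87705993652344, 115.99690246582031) 0.34072462 
 [[-209.951      25.29092 ]
 [-171.18831   -84.037636]
 [ -99.6732    -58.68179 ]
 [-138.4359     50.646767]] world [ 0.49989093 -0.02661195]
stop face [[-0.00225062  0.19806052]
 [-0.07890767  0.19927018]] top [[-0.0126437   0.19638272]
 [-0.08304129  0.19762825]]
rail ends [[-0.0007579   0.30035669]
 [-0.00071539 -0.2957662 ]]
can [[0.43834957 0.25319772 0.1       ]] [[-0.20376044  0.26558962]] jar [[-0.0427501  -0.21763646]] tall [[-0.22925099 -0.29398085]]
green [[-0.26171238  0.16830745]
 [-0.29609465  0.06591635]
 [-0.33084082  0.20088735]
 [-0.37905244  0.09341192]] yel [[-0.25141996 -0.14733871]
 [-0.29316054 -0.08712924]
 [-0.34098779 -0.21938395]
 [-0.38639471 -0.1646606 ]]
```

{"op": "play_rows", "data": {
  "targets": "-1 0.20 -0.255 0 -0.06; -1 0.20 -0.255 0 -0.06; -1 0.20 -0.255 0 -0.06; -1 0.20 -0.255 0 -0.06; -1 0.20 -0.255 0 -0.06; -1 0.20 -0.255 0 -0.06; -1 0.20 -0.255 0 -0.06; -1 0.20 -0.255 0 -0.06"
}}

```text
clock: 0.77
tcp_pos: [0.3051, -0.3485, 0.2311]
orientation: [-3.098, -0.517, 0.0]
contact_force: [0.4, 0.3, -1.0]
grip_width: 0.0857
gripper_force: 0.0
```

```bash
cat >> h.py <<'E'
def go(x,y,z,a):
    """tool-frame shift from measured pose to rail-frame mm target; a=tool x angle in rail frame"""
    o=r.get_obs(); R=cv2.Rodrigues(np.array(o['orientation']))[0]; p=np.array(o['tcp_pos'])
    cur=np.arctan2(R[1,0],R[0,0]); t=np.r_[w(np.array([x,y])/1000.),z/1000.]
    sp=-(a+RA-cur); sp=(sp+np.pi)%(2*np.pi)-np.pi
    print('now rf',(rf(p)*1000).round(1),'z',p[2].round(4),'ang',round(cur-RA,4),'j7',o['joints'][6].round(2),'t',o['clock'],'F',np.round(o['contact_force'],1))
    print('shift',(R.T@(t-p)).round(4),'spin',round(sp,4))
E
python3 -c "
from h import *
go(-212,-37,200,.34)"
```

```text
now rf [-363.9 -329.5] z 0.2311 ang 0.286 j7 -0.55 t 0.7667 F [ 0.4  0.3 -1. ]
shift [ 0.2282 -0.2378  0.0313] spin -0.054
```

{"op": "play_rows", "data": {
  "targets": "-1 0.228 -0.238 0.03 -0.054; -1 0.228 -0.238 0.03 -0.054; -1 0.228 -0.238 0.03 -0.054; -1 0.228 -0.238 0.03 -0.054; -1 0.228 -0.238 0.03 -0.054; -1 0.228 -0.238 0.03 -0.054; -1 0.228 -0.238 0.03 -0.054; -1 0.228 -0.238 0.03 -0.054"
}}

```text
clock: 1.43
tcp_pos: [0.4436, -0.0507, 0.2011]
orientation: [3.084, 0.598, 0.0]
contact_force: [0.1, -1.0, -0.2]
grip_width: 0.0853
gripper_force: 0.0
```

{"op": "play_rows", "data": {
  "targets": "-1 0 0 0 0; -1 0 0 0.04 0; -1 0 0 0.08 0; -1 0 0 0.08 0"
}}

```text
clock: 1.77
tcp_pos: [0.4383, -0.0528, 0.1156]
orientation: [-3.08, -0.598, 0.017]
contact_force: [-1.8, -0.7, -0.8]
grip_width: 0.0858
gripper_force: 0.0
```

```bash
python3 -c "
from h import *
go(-212,-37,15,.34)
im=grab('top','t1.png');cv2.imwrite('pics/t1c.png',cv2.resize(cv2.imread('pics/t1.png')[140:340,170:370],None,fx=3,fy=3))
grab('scene','s1.png')"
```

```text
now rf [-217.5  -40.1] z 0.1156 ang 0.339 j7 -1.39 t 1.7667 F [-1.8 -0.7 -0.8]
shift [ 0.0072 -0.0006  0.1006] spin -0.001
```

View pics/t1c.png

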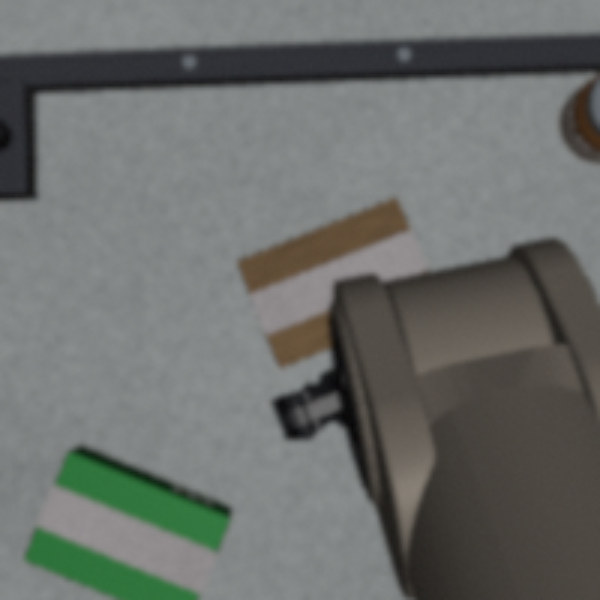

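The gripper stands behind the carton and parallel to it (finger at crop px (300,410)), clear of the green box. Next it goes down.

{"op": "play_rows", "data": {
  "targets": "-1 0 0 0.035 0; -1 0 0 0.07 0; -1 0 0 0.095 0; -1 0 0 0.103 0; -1 0 0 0.105 0; -1 0 0 0.105 0"
}}

```text
clock: 2.37
tcp_pos: [0.4448, -0.0532, 0.0178]
orientation: [3.083, 0.597, 0.003]
contact_force: [0.1, 0.6, 0.3]
grip_width: 0.0854
gripper_force: 0.0
```

```bash
python3 -c "
from h import *
go(-205,-34,15,.34)
go(-110,-20,15,.0)"
```

```text
now rf [-211.1  -40.8] z 0.0178 ang 0.3377 j7 -1.53 t 2.3667 F [0.1 0.6 0.3]
shift [ 0.008  -0.0044  0.0028] spin -0.0023
now rf [-211.1  -40.8] z 0.0178 ang 0.3377 j7 -1.53 t 2.3667 F [0.1 0.6 0.3]
shift [0.1022 0.0139 0.003 ] spin 0.3377
```

{"op": "play_rows", "data": {
  "targets": "-1 0.005 0 0 0; -1 0.01 0 0 0; -1 0.014 0 0 0; -1 0.018 0 0 0; -1 0.022 0 0 0; -1 0.026 0 0 0; -1 0.03 0 0 0; -1 0.03 0 0 0"
}}

```text
clock: 3.03
tcp_pos: [0.4715, -0.0418, 0.0169]
orientation: [3.084, 0.597, -0.0]
contact_force: [-2.2, -1.2, -1.0]
grip_width: 0.0854
gripper_force: 1.3
```

```bash
python3 -c "
from h import *
go(-120,-20,15,.0)"
```

```text
now rf [-183.8  -30.6] z 0.0169 ang 0.3378 j7 -1.54 t 3.0333 F [-2.2 -1.2 -1. ]
shift [0.0637 0.0111 0.0018] spin 0.3378
```

{"op": "play_rows", "data": {
  "targets": "-1 0.008 0.001 0 0.042; -1 0.016 0.003 0 0.084; -1 0.024 0.004 0 0.126; -1 0.032 0.006 0 0.168; -1 0.04 0.007 0 0.21; -1 0.048 0.008 0 0.253; -1 0.056 0.01 0 0.295; -1 0.063 0.011 0 0.337"
}}

```text
clock: 3.7
tcp_pos: [0.5337, -0.0278, 0.0166]
orientation: [-3.14, -0.07, 0.001]
contact_force: [-2.6, 1.0, -1.1]
grip_width: 0.0851
gripper_force: 1.3
```

```bash
python3 -c "
from h import *
go(-95,-20,15,.0)
grab('top','t2.png');cv2.imwrite('pics/t2c.png',cv2.resize(cv2.imread('pics/t2.png')[140:340,170:370],None,fx=3,fy=3))"
```

```text
now rf [-121.1  -19.4] z 0.0166 ang -0.0003 j7 -1.81 t 3.7 F [-2.6  1.  -1.1]
shift [0.0261 0.0006 0.0016] spin -0.0003
```

View pics/t2c.png

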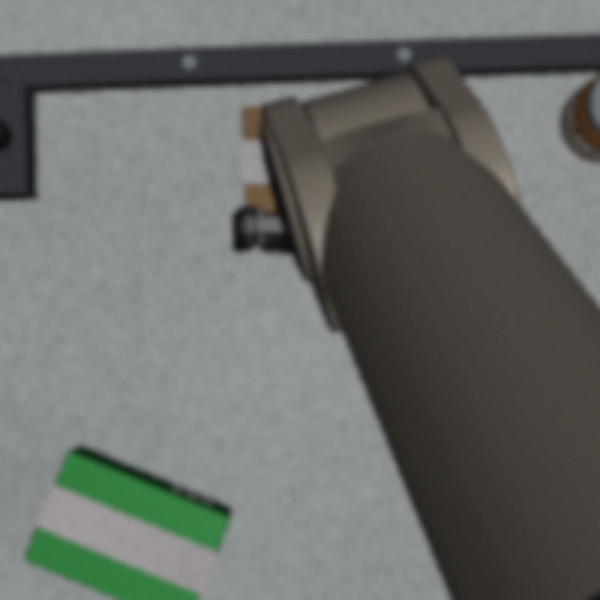

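The carton is square to the rail, with its left edge at crop px (245,105-210), about 20 mm short of the rail. I'll keep pushing slowly until it touches.

{"op": "play_rows", "data": {
  "targets": "-1 0.004 0 0 0; -1 0.008 0 0 0; -1 0.012 0 0 0; -1 0.016 0 0 0; -1 0.019 0 0 0; -1 0.022 0 0 0; -1 0.025 0 0 0; -1 0.025 0 0 0"
}}

```text
clock: 4.42
tcp_pos: [0.5587, -0.0274, 0.0164]
orientation: [3.141, 0.073, -0.0]
contact_force: [-3.1, -0.2, -0.3]
grip_width: 0.0854
gripper_force: 1.4
```

{"op": "play_rows", "data": {
  "targets": "-1 0.002 0 0 0; -1 0.004 0 0 0; -1 0.006 0 0 0; -1 0.006 0 0 0"
}}

```text
clock: 4.75
tcp_pos: [0.5606, -0.0274, 0.0158]
orientation: [3.14, 0.072, -0.013]
contact_force: [-13.8, 1.3, 9.2]
grip_width: 0.0854
gripper_force: 6.7
```

```bash
python3 -c "
from h import *
go(-150,-20,15,.0)"
```

```text
now rf [-94.2 -20.2] z 0.0158 ang 0.0011 j7 -1.8 t 4.75 F [-13.8   1.3   9.2]
shift [-0.0557 -0.0003  0.0012] spin 0.0011
```

{"op": "play_rows", "data": {
  "targets": "-1 -0.012 0 0 0; -1 -0.03 0 0 0; -1 -0.045 0 -0.02 0; -1 -0.045 0 -0.06 0; -1 -0.045 0 -0.1 0; -1 -0.045 0 -0.14 0; -1 -0.045 0 -0.15 0; -1 -0.045 0 -0.15 0"
}}

```text
clock: 5.42
tcp_pos: [0.5234, -0.029, 0.1707]
orientation: [3.14, 0.072, 0.016]
contact_force: [0.1, -1.3, 0.2]
grip_width: 0.0852
gripper_force: 0.0
```

```bash
python3 -c "
from h import *
go(-45,-120,165,1.5708)"
```

```text
now rf [-131.5  -20.1] z 0.1707 ang 0.0011 j7 -1.71 t 5.4167 F [ 0.1 -1.3  0.2]
shift [0.0863 0.1    0.0066] spin -1.5697
```

{"op": "play_rows", "data": {
  "targets": "0.3 0.088 0.1 0 -1.57; 0.3 0.088 0.1 0 -1.57; 0.3 0.088 0.1 0 -1.57; 0.3 0.088 0.1 0 -1.57; 0.3 0.088 0.1 0 -1.57; 0.3 0.088 0.1 0 -1.57; 0.3 0.088 0.1 0 -1.57; 0.3 0.088 0.1 0 -1.57"
}}

```text
clock: 6.08
tcp_pos: [0.612, -0.125, 0.1644]
orientation: [-2.716, -1.577, 0.001]
contact_force: [0.6, 1.0, -0.2]
grip_width: 0.0303
gripper_force: 0.0
```

```bash
python3 -c "
from h import *
go(-45,-120,165,1.5708);print(r.get_obs()['grip_width'])"
```

```text
now rf [ -47.2 -120. ] z 0.1644 ang 1.0074 j7 -0.65 t 6.0833 F [ 0.6  1.  -0.2]
shift [ 0.0011  0.0019 -0.0006] spin -0.5634
0.030337265324183238
```

{"op": "play_rows", "data": {
  "targets": "0.3 0.001 0.002 0 -0.57; 0.3 0.001 0.002 0 -0.57; 0.3 0.001 0.002 0 -0.57; 0.3 0.001 0.002 0 -0.57; 0.3 0.001 0.002 0 -0.57; 0.3 0.001 0.002 0 -0.57"
}}

```text
clock: 6.58
tcp_pos: [0.6141, -0.1251, 0.1645]
orientation: [-2.167, -2.273, -0.0]
contact_force: [-0.1, -0.1, 0.3]
grip_width: 0.0298
gripper_force: 0.0
```

```bash
python3 -c "
from h import *
go(-45,-120,15,1.5708)
im=grab('top','t3.png');grab('scene','s3.png')
a=cv2.imread('pics/t3.png')[130:290,220:420];b=cv2.imread('pics/s3.png')[150:370,180:400]
cv2.imwrite('pics/c3.png',np.hstack([cv2.resize(a,(400,320)),cv2.resize(b,(320,320))]))"
```

```text
now rf [ -45.1 -120.2] z 0.1645 ang 1.5736 j7 -0.14 t 6.5833 F [-0.1 -0.1  0.3]
shift [0.     0.0003 0.1495] spin 0.0028
```

View pics/c3.png

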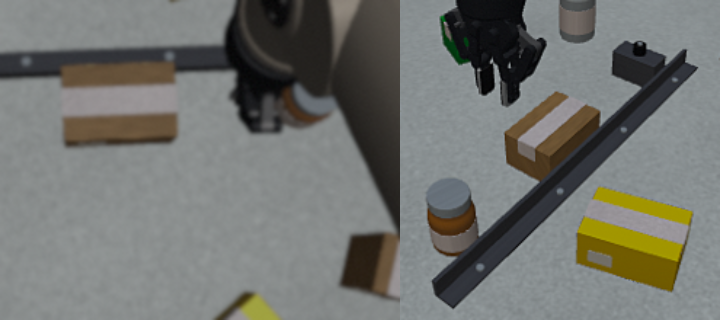

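The carton is against the rail, with its right end near full-image px (308,190). The gripper hangs between the carton and the jar. I'll compute the end position and then go down.

```bash
python3 -c "
from h import *
im=cv2.cvtColor(cv2.imread('pics/t3.png'),cv2.COLOR_BGR2RGB)
c,s,a,bx=carton(im,(200,150,318,280));print(c,s,a,bx)"
```

```text
[-44.3104248  -15.30440521] (120.15390014648438, 84.2870864868164) -0.0007544717 [[-86.49928   -75.34954  ]
 [ -2.2122195 -75.41313  ]
 [ -2.1215668  44.74073  ]
 [-86.40863    44.80432  ]]
```

{"op": "play_rows", "data": {
  "targets": "0.3 0 0 0.035 0; 0.3 0 0 0.07 0; 0.3 0 0 0.105 0; 0.3 0 0 0.135 0; 0.3 0 0 0.148 0; 0.3 0 0 0.148 0"
}}

```text
clock: 7.18
tcp_pos: [0.6119, -0.1247, 0.0148]
orientation: [-2.168, -2.266, 0.005]
contact_force: [-0.3, -0.5, 0.6]
grip_width: 0.0298
gripper_force: 0.0
```

{"op": "play_rows", "data": {
  "targets": "0.3 0.012 0 0 0; 0.3 0.024 0 0 0; 0.3 0.03 0 0 0; 0.3 0.036 0 0 0; 0.3 0.042 0 0 0; 0.3 0.048 0 0 0; 0.3 0.054 0 0 0; 0.3 0.06 0 0 0"
}}

```text
clock: 7.85
tcp_pos: [0.6135, -0.0682, 0.0207]
orientation: [2.169, 2.264, -0.002]
contact_force: [-0.9, -8.5, 7.2]
grip_width: 0.0301
gripper_force: 4.2
```

{"op": "play_rows", "data": {
  "targets": "0.3 0.007 0 0 0; 0.3 0.014 0 0 0; 0.3 0.021 0 0 0; 0.3 0.028 0 0 0; 0.3 0.035 0 0 0; 0.3 0.042 0 0 0; 0.3 0.049 0 0 0; 0.3 0.056 0 0 0"
}}

```text
clock: 8.52
tcp_pos: [0.611, -0.0125, 0.0207]
orientation: [2.17, 2.264, -0.002]
contact_force: [-0.7, -9.5, 9.2]
grip_width: 0.0298
gripper_force: 4.6
```

```bash
python3 -c "
from h import *
go(-45,65,15,1.5708)
im=grab('top','t4.png');c,s,a,bx=carton(im,(150,150,318,280));print(c,s,a,bx)
cv2.imwrite('pics/c4.png',cv2.resize(cv2.imread('pics/t4.png')[130:290,140:380],None,fx=3,fy=3))"
```

```text
now rf [-43.2  -7.6] z 0.0207 ang 1.5683 j7 -0.45 t 8.5167 F [-0.7 -9.5  9.2]
shift [ 0.0726 -0.002   0.0053] spin -0.0025
[-44.6580658  63.6425209] (84.07050323486328, 116.91093444824219) 0.0048120264 [[-86.97412   121.89504  ]
 [-86.411545    4.985459 ]
 [ -2.3420105   5.3899994]
 [ -2.9045868 122.29958  ]]
```

View pics/c4.png

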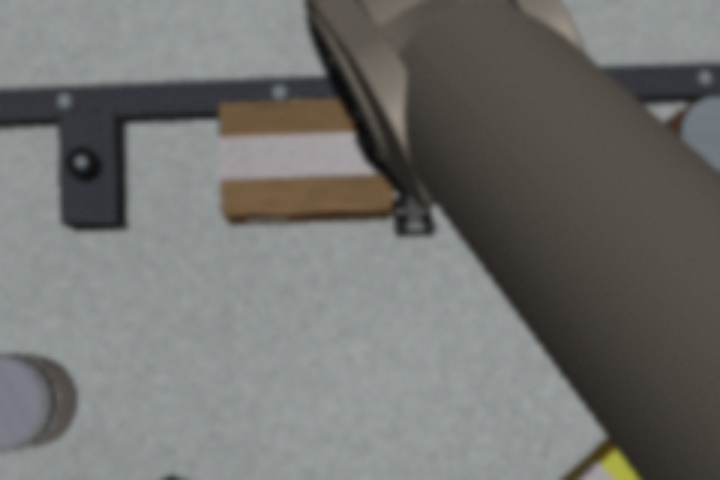

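The carton slides along the rail with its side flush and its left end at crop px x≈220. The stop face is at crop px x≈125, so about 75 mm remain.

{"op": "play_rows", "data": {
  "targets": "0.3 0.008 0 0 0; 0.3 0.016 0 0 0; 0.3 0.024 0 0 0; 0.3 0.032 0 0 0; 0.3 0.04 0 0 0; 0.3 0.048 0 0 0; 0.3 0.056 0 0 0; 0.3 0.062 0 0 0"
}}

```text
clock: 9.23
tcp_pos: [0.6082, 0.0501, 0.0207]
orientation: [2.17, 2.264, -0.002]
contact_force: [-0.3, -9.5, 10.0]
grip_width: 0.0298
gripper_force: 4.7
```

{"op": "play_rows", "data": {
  "targets": "0.3 0.003 0 0 0; 0.3 0.006 0 0 0; 0.3 0.009 0 0 0; 0.3 0.009 0 0 0"
}}

```text
clock: 9.57
tcp_pos: [0.6077, 0.0593, 0.0207]
orientation: [2.169, 2.265, -0.001]
contact_force: [-0.7, -8.0, 9.8]
grip_width: 0.0297
gripper_force: 3.6
```

```bash
python3 -c "
from h import *
go(-45,65,15,1.5708)
im=grab('top','t5.png');c,s,a,bx=carton(im,(150,150,318,280));print(c,s,a,bx)"
```

```text
now rf [-43.2  64.3] z 0.0207 ang 1.5693 j7 -0.57 t 9.5667 F [-0.7 -8.   9.8]
shift [ 0.0007 -0.0018  0.0057] spin -0.0015
[-44.35189056 140.07920837] (111.98731231689453, 82.65748596191406) -0.015665807 [[-86.55271    84.73984  ]
 [ -3.9053695  83.44501  ]
 [ -2.1510696 195.41858  ]
 [-84.79841   196.71341  ]]
```

Another few mm, until the force shows contact with the stop.

{"op": "play_rows", "data": {
  "targets": "0.3 0.002 0 0 0; 0.3 0.004 0 0 0; 0.3 0.005 0 0 0; 0.3 0.005 0 0 0"
}}

```text
clock: 9.95
tcp_pos: [0.6076, 0.0621, 0.0207]
orientation: [2.17, 2.262, -0.004]
contact_force: [-1.3, -11.0, 10.6]
grip_width: 0.0301
gripper_force: 5.9
```

{"op": "play_rows", "data": {
  "targets": "0.3 0.002 0 0 0; 0.3 0.004 0 0 0; 0.3 0.004 0 0 0; 0.3 0.004 0 0 0"
}}

```text
clock: 10.28
tcp_pos: [0.6075, 0.062, 0.0207]
orientation: [2.171, 2.258, -0.011]
contact_force: [-1.3, -19.9, 14.7]
grip_width: 0.0301
gripper_force: 9.4
```

The tool has stopped moving and the force is rising, so the carton is against the stop. I'll back off, lift and look.

{"op": "play_rows", "data": {
  "targets": "0.3 -0.015 0 0 0; 0.3 -0.035 0 0 0; 0.3 -0.04 0 -0.03 0; 0.3 -0.06 0 -0.07 0; 0.3 -0.1 0 -0.11 0; 0.3 -0.14 0 -0.14 0; 0.3 -0.18 0 -0.14 0; 0.3 -0.18 0 -0.14 0"
}}

```text
clock: 10.95
tcp_pos: [0.6152, -0.1143, 0.1621]
orientation: [2.171, 2.262, 0.002]
contact_force: [0.6, 0.1, -0.5]
grip_width: 0.0304
gripper_force: 0.0
```

```bash
python3 -c "
from h import *
go(-130,125,165,0)
im=grab('top','t6.png');c,s,a,bx=carton(im,(184,150,318,280));print(c,s,a,bx)
grab('scene','s6.png')
a=cv2.imread('pics/t6.png')[140:290,110:310];b=cv2.imread('pics/s6.png')[130:280,220:400]
cv2.imwrite('pics/c6.png',np.hstack([cv2.resize(a,(440,330)),cv2.resize(b,(360,300+30))]))"
```

```text
now rf [ -43.5 -109.4] z 0.1621 ang 1.5668 j7 -0.17 t 10.95 F [ 0.6  0.1 -0.5]
shift [ 0.2341 -0.0874 -0.0042] spin 1.5668
[-44.08167648 130.71943665] (106.07221221923828, 83.32970428466797) -0.015065252 [[-86.54077    78.31702  ]
 [ -3.2205257  77.061676 ]
 [ -1.6225815 183.12186  ]
 [-84.942825  184.3772   ]]
```

View pics/c6.png

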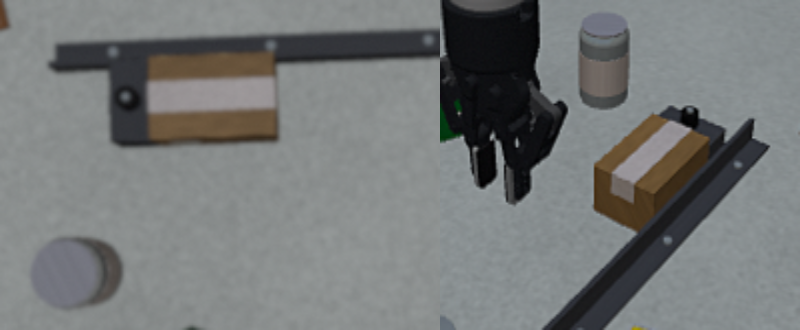

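The carton is flush with the rail. Its side edges read the same as at the first firm rail contact, at an angle of -0.015 rad. Its free end is at y≈78 mm, so the other end is at 198 mm, which is the stop face. The arm is clear, so I'm handing in.

```bash
python3 -c "
from h import *
print(r.hand_in())"
```

```text
the job is handed in; nothing more can be done
None
```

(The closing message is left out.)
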